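# Stroke a linear guide and park it on its tight spot

### The job

Feel the linear guide on the bench for its tight spot: run the carriage slowly along its rail all the way onto the left rubber buffer, then all the way onto the right one, pressing each buffer only gently. Then bring the carriage back and leave it standing on the tight spot that you felt, its middle on the middle of the spot, and let go, so that the fitter sees where the rail must be dressed. Leave everything else on the bench where it is.

Things in the scene. Friction and masses are not known exactly. Their poses are not given: they have to be found in the camera images.
- slide (a joint): travel of the carriage along the rail, in m: 0 at the middle of the rail, growing towards the left buffer (along the rail's +y). It meets the left buffer at +0.120 and the right buffer at -0.120. Away from the tight spot about 2 N move it
- carriage_mid (a point): middle (also half-way up) of the carriage on the rail: plain steel block with black plastic end caps, 48 wide across the rail, 84 long along it, sides 26.5 to 60 above the bench; this point is 43.5 above the bench. Axes as the rail's. Free for 65 mm either side: grip it across the 48 mm from above, or push its end faces
- carriage: the same carriage; origin under its middle, on the rail's axis at the bed plate's top (20 above the bench). Over one tight spot, not to be seen, centred within 80 mm of mid-rail, some 24 mm of travel long (rising within 5 mm at either end), its drag grows from 2 N to about 15 N, alike in both directions; it stays where it is left there
- rail: steel profile rail, 23 wide, 22 high, 410 long, on an aluminium bed plate 130 x 550 x 20 that is fixed to the bench. Origin at the middle of its length, at its underside (20 above the bench). y axis along the rail, +y to the robot's left; x across it, away from the robot
- left_buffer: black rubber buffer, 16 across, 14 long, on the stop block at the left (+y) end of the rail; origin at the centre of its free face, 162 from mid-rail, 52 above the bench. It yields about 1 mm per 2.5 N, 8 mm at most
- right_buffer: the same buffer on the stop block at the right (-y) end; origin at the centre of its free face, which looks to +y of the rail
- file: a bystander: flat file, 330 long, black handle (mm)
- try_square: a bystander: engineer's try square, steel, 100 x 160 (mm)
- v_block: a bystander: steel V-block, 50 x 60 x 44 (mm)
- hex_key: a bystander: small L-shaped hex key, 90 x 30, lying on the bed plate beyond the left stop block (mm)
- spare_carriage: a bystander: second carriage, the same as the one on the rail, parked on a short white plastic keeper (130 long) on the bench, NOT on the rail; 48 x 130 x 40 (mm)
- oil_bottle: a bystander: white plastic bottle, 52 across, 135 tall (mm)
- hammer: a bystander: hammer with wooden handle, 300 long (mm)
- screw_tray: a bystander: grey plastic tray of screws, 110 x 190 x 30 (mm)

How it is judged:
On the way, in this order (a step that is already met when the one before it is completed fails the run):
1. the carriage is pressed lightly (over 2 N) onto the left buffer (contact force between carriage and left_buffer above 2 N), for 0.1 s.
2. then it is pressed lightly (over 2 N) onto the right buffer at the other end (contact force between carriage and right_buffer above 2 N), for 0.1 s.
At the end, for the whole second after the job is handed in: The carriage stands still (below 3 mm/s) on the tight spot, its middle within about 7 mm of the middle of the spot (where the rail presses on the carriage with more than 8 of the 20 N at its middle), with nothing holding it (contact force between carriage and rail above 8 N and not (velocity of joint slide above 0.003 m/s or velocity of joint slide below -0.003 m/s)); the robot touches nothing.
It fails at once if a buffer is pressed with more than 20 N (contact force between carriage and left_buffer above 20 N or contact force between carriage and right_buffer above 20 N).
It fails at once if the carriage runs faster than 0.3 m/s (velocity of joint slide above 0.3 m/s or velocity of joint slide below -0.3 m/s).
It fails at once if a bystander is shifted by more than 20 mm (distance of any of file, try_square, v_block, hex_key, spare_carriage, oil_bottle, hammer, screw_tray from where it was at the start of the episode above 0.02 m).
It also fails if it takes over 58 s, if anything falls off the work surface, if the arm or the gripper's body presses on something with over 40 N, if the wrist force passes 120 N, or if a joint passes its speed limit or range.

### The arm

A 7-joint arm with a two-finger parallel gripper is mounted at the origin on the work surface. World frame = base frame: x ahead of the robot, y to its left, z up, the work surface at z = 0. Lengths are in m, angles in rad, forces in N, time in s.
With the tool pointing down it reaches from about 0.35 to 0.9 m from the base axis. Payload 7.2 kg.
Tool frame: the origin (TCP) lies midway between the tips of the shut fingers; the grasp point (between the pads) lies 19 mm behind it (arm.hold_point_z is the distance from the TCP to the grasp point, in m); z points along the fingers, y is the line along which they close (so a half turn about z gives the same grasp; the last joint's range is limited). The gripper opens to 88 mm and grips with 3 to 60 N. Pads are 20 mm wide; open, the fingers measure 115 mm over their backs; the gripper's body (75 mm by 178 mm) begins 61 mm behind the grasp point.
Start: joints at [-0.068, 0.411, -0.013, 1.596, 0.006, 1.134, -0.082], TCP at [0.625, -0, 0.186] pointing down, gripper open.
Joint ranges: [-2.95, 2.95], [-0.29, 1.99], [-1.47, 1.44], [0.14, 2.54], [-1.03, 4.17], [0.13, 1.85], [-2.86, 2.86]. Speed limits (rad/s): [2.39, 2.39, 3.01, 3.01, 3.14, 3.14, 3.14].

### API

Orientations are given as a unit quaternion [x, y, z, w].
In Python, from rig import readout, vision, job, arm gives the robot as it stands.
- The arm moves only by the tool play_rows, never from a script. Its arguments are lists of equal length, an entry for each row: "hand": the opening, from 0 (shut) to 1 (fully open); "travel": the shift along the tool's x, y, z in m, a list of three; "turn": the turn about the tool's z in degrees. In form: {"hand": [hand, ...], "travel": [[x, y, z], ...], "turn": [turn, ...]}. A call has 1 to 10 rows; each row shifts and turns the commanded pose from where the row before left it, along the tool's axes as they then stand; what a row does not reach is not made up. A row lasts 1/12 s, in which the tool goes at most 41.7 mm and 7.16 degrees, less where a joint would pass 70% of its speed; a pose out of reach is approached as far as the arm can. A call is refused whole if a number of a shift passes 0.0417 or a number of a turn 7.16, either way. A call with a gripper value outside its range is refused whole. The fingers move at their own pace and stop on an object; the grip force is fixed at half the most. Time passes only in rows, so rows that do not move let the fingers close. It gives the time, the measured TCP pose, the force, the opening and the grip force at its end, in the units of the state.
- readout.sense(): the state, without advancing time (a new reading comes with each control period).
- vision.get_image(name): name is "scene" or "side" or "wrist"; returns a dict with "pixels" (420x560x3 uint8, red, green, blue), "fov_y" (degrees; the focal length in pixels is half the picture's height over the tangent of half this angle, whatever the lens; pixels are square), "cx", "cy" (the principal point, pixels), "position" and "orientation" of the camera in the world. Camera axes: x right, y down, z forward; pixel columns grow to the right and rows downward; lengths in m; the calibration is good to about 2 mm. A picture is of the moment at which its call begins. There is no depth.
- job.job_done(): hands the job in; it is judged then, once.
The state is a dict: "time": time; "joints": joint angles; "qd": joint speeds; "effort": joint torques, N m; "tool_pos": TCP position; "tcp_rot": TCP orientation; "contact_force": force on the tool from outside, world axes, zero at the start; "torque": the same for the moment, N m; "opening": finger opening in m; "finger_force": force on a finger pad.
Only numpy, scipy, OpenCV 4.12 (cv2) and the standard library are available. Lean on these libraries where they do the work, as an engineer would, in place of code of your own. Each camera call takes 0.05 s, during which the arm holds its last target. There are 200 camera calls.

## Working session

There is one attempt and no reset: what is moved stays moved. The work goes in short steps, Python scripts to look and compute and a tool call to move; the robot and the scene stay as the last step left them, time stands still between calls to the robot, and variables do not carry over. Pictures are saved under pics/ and viewed, at most 10 in all, crops included, and the job is handed in when it is done.

Besides the shell and the picture viewer there is one more tool, called after "Call:" in YAML: its name, and indented under it one key for each argument. play_rows: Moves the arm, as the interface text tells. Its arguments: {"type":"object","properties":{"hand":{"type":"array","items":{"type":"number"}},"travel":{"type":"array","items":{"type":"array","items":{"type":"number"}}},"turn":{"type":"array","items":{"type":"number"}}},"required":["hand","travel","turn"]}

```bash
mkdir -p pics
cat > h.py <<'E'
import numpy as np,cv2
from scipy.spatial.transform import Rotation as R
from rig import readout,vision,job,arm
def snap(n,f):
    im=vision.get_image(n); cv2.imwrite('pics/'+f,im['pixels'][:,:,::-1]); return im
def px2w(im,u,v,z):
    f=210/np.tan(np.radians(im['fov_y'])/2)
    d=R.from_quat(im['orientation']).apply([(u-im['cx'])/f,(v-im['cy'])/f,1]); p=np.array(im['position'])
    return p+d*(z-p[2])/d[2]
def w2px(im,P):
    f=210/np.tan(np.radians(im['fov_y'])/2)
    c=R.from_quat(im['orientation']).inv().apply(np.array(P)-im['position'])
    return im['cx']+f*c[0]/c[2], im['cy']+f*c[1]/c[2]
E
python3 - <<'E'
from h import *
import pickle
d={n:snap(n,n+'.png') for n in('scene','side')}
pickle.dump(d,open('im.pkl','wb'))
for n in d: print(n,{k:v for k,v in d[n].items() if k!='pixels'})
print(readout.sense(),arm.hold_point_z)
a=np.hstack([cv2.resize(d[n]['pixels'],(560,420)) for n in d])
E
```

```text
scene {'fov_y': 56.44026309761069, 'cx': 279.24905082120245, 'cy': 218.01962454019508, 'position': array([1.01802515, 0.66820059, 0.62214975]), 'orientation': array([ 0.24521854,  0.84705595, -0.45424118, -0.1266058 ])}
side {'fov_y': 49.14865703516969, 'cx': 279.9015276862151, 'cy': 206.3896897125789, 'position': array([0.00791433, 0.75396469, 1.23594283]), 'orientation': array([-0.28157855,  0.89607341, -0.32465315,  0.11120386])}
{'time': 0.1, 'joints': array([-0.06821063,  0.41184454, -0.01271205,  1.59693121,  0.00563102,
        1.13430211, -0.08221512]), 'qd': array([-1.14309364e-03, -1.32704417e-03,  1.74988553e-03, -1.03644064e-03,
        9.47025146e-05, -1.04144476e-04, -1.05733746e-04]), 'effort': array([ 1.90722414e-03, -5.89100254e+01,  6.43606726e-01, -2.91709310e+01,
       -5.37973386e-02,  1.45046425e-02,  7.40053088e-05]), 'tool_pos': array([ 6.24502709e-01, -4.59898953e-05,  1.85289801e-01]), 'tcp_rot': array([ 7.07095024e-01,  7.07118166e-01, -5.56422492e-04, -4.64431050e-04]), 'contact_force': array([ 0.14596851, -0.59582209, -0.81246388]), 'torque': array([-0.00189439, -0.01863511,  0.00476525]), 'finger_force': 0.0, 'opening': 0.08789303441491174} 0.0187
```

View pics/scene.png

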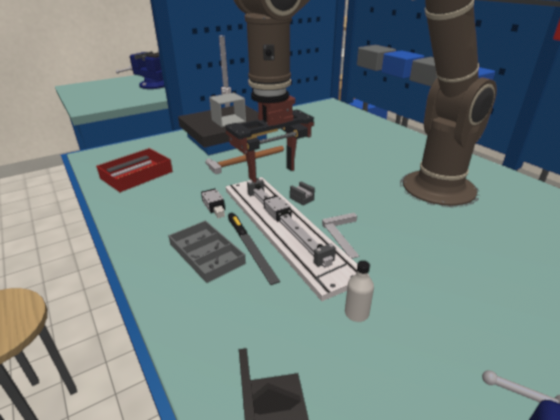

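View pics/side.png

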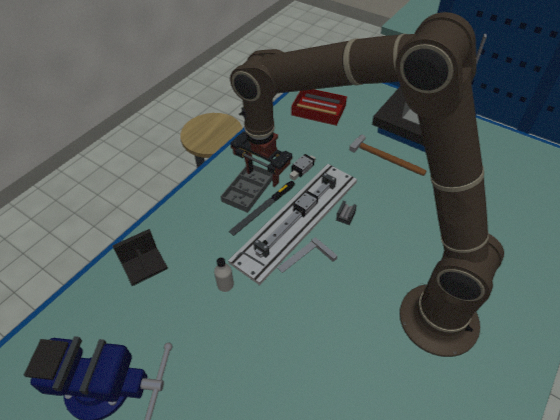

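The two views show the rail assembly in front of the robot. In side.png it runs from the left stop at (262,245) to the right stop at (328,182), with the carriage at about (305,204). The spare carriage at (303,163) is off the bed plate. Next I zoom in to measure.

Run:
```python
from h import *
a=cv2.imread('pics/side.png')[160:285,225:365]; cv2.imwrite('pics/side_z.png',cv2.resize(a,None,fx=4.6,fy=4.6,interpolation=cv2.INTER_CUBIC))
a=cv2.imread('pics/scene.png')[170:295,220:365]; cv2.imwrite('pics/scene_z.png',cv2.resize(a,None,fx=4.6,fy=4.6,interpolation=cv2.INTER_CUBIC))
```

```text
(no output)
```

View pics/side_z.png

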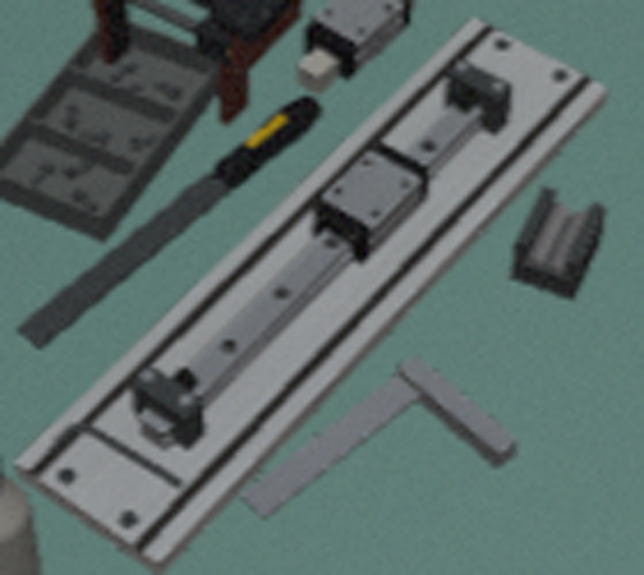

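View pics/scene_z.png

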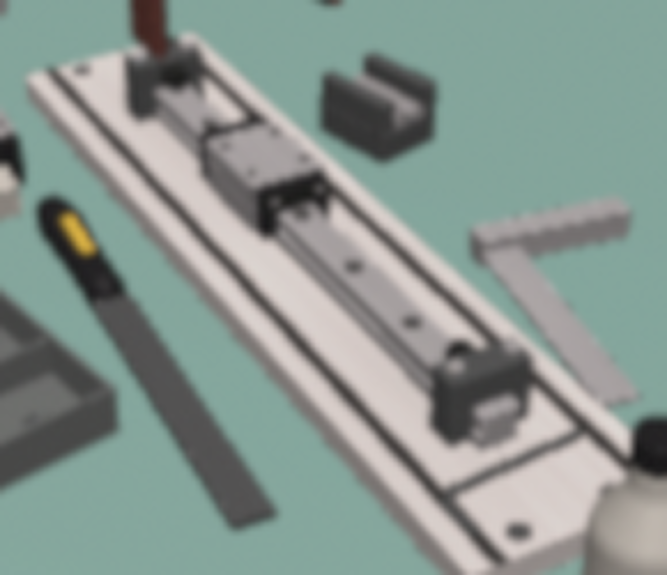

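In side_z, the bed plate corners are at about (20,465), (478,20), (605,92) and (155,568). The carriage top corners are near (318,196), (375,146), (427,183) and (365,245).

Run:
```python
from h import *
import pickle
d=pickle.load(open('im.pkl','rb'))
def z(n,pts,o,h):
    return np.array([px2w(d[n],u/4.6+o[0]-.4,v/4.6+o[1]-.4,h) for u,v in pts])
pl=z('side',[(20,465),(478,20),(605,92),(155,568)],(225,160),.02)
print(pl.round(4), 'edges',[np.linalg.norm(pl[i]-pl[i-1]).round(3) for i in range(4)],'mid',pl.mean(0))
for i,j in((1,0),(2,3)):
    e=pl[j]-pl[i];print('yaw of rail y from world y deg',np.degrees(np.arctan2(-e[0],e[1])))
ca=z('side',[(318,196),(375,146),(427,183),(365,245)],(225,160),.06)
print(ca.round(4),[np.linalg.norm(ca[i]-ca[i-1]).round(3) for i in range(4)],ca.mean(0))
cs=z('scene',[(202,150),(272,122),(328,185),(262,207)],(220,170),.06)
print(cs.round(4),[np.linalg.norm(cs[i]-cs[i-1]).round(3) for i in range(4)],cs.mean(0))
```

```text
[[ 0.6191  0.2022  0.02  ]
 [ 0.5855 -0.3448  0.02  ]
 [ 0.4609 -0.3322  0.02  ]
 [ 0.494   0.2142  0.02  ]] edges [np.float64(0.126), np.float64(0.548), np.float64(0.125), np.float64(0.547)] mid [ 0.53985734 -0.06513068  0.02      ]
yaw of rail y from world y deg -3.516493292648892
yaw of rail y from world y deg -3.4703799289268566
[[ 0.5679 -0.0862  0.06  ]
 [ 0.5604 -0.151   0.06  ]
 [ 0.5088 -0.142   0.06  ]
 [ 0.514  -0.0668  0.06  ]] [np.float64(0.057), np.float64(0.065), np.float64(0.052), np.float64(0.075)] [ 0.53775024 -0.11148956  0.06      ]
[[ 0.5702 -0.138   0.06  ]
 [ 0.5175 -0.1432  0.06  ]
 [ 0.5283 -0.0646  0.06  ]
 [ 0.5727 -0.0655  0.06  ]] [np.float64(0.073), np.float64(0.053), np.float64(0.079), np.float64(0.044)] [ 0.54717148 -0.10282042  0.06      ]
```

Call:
play_rows:
  hand: [1, 1, 1, 1, 1, 1, 1]
  travel:
    - [-0.022, -0.017, 0.01]
    - [-0.022, -0.017, 0.01]
    - [-0.022, -0.017, 0.01]
    - [-0.022, -0.018, 0.01]
    - [-0.02, -0.018, 0]
    - [0, 0, 0]
    - [0, 0, 0]
  turn: [0.7, 0.7, 0.7, 0.7, 0.7, 0, 0]

```text
time: 0.68
tool_pos: [0.5345, -0.1071, 0.146]
tcp_rot: [0.729, 0.684, -0.0, -0.0]
contact_force: [0.4, 0.6, 0.1]
opening: 0.088
finger_force: 0.0
```

Run:
```python
from h import *
import pickle
im=snap('wrist','w1.png'); pickle.dump(im,open('w1.pkl','wb'))
s=readout.sense(); print(s['tool_pos'],R.from_quat(s['tcp_rot']).as_matrix().round(3))
print(im['position'],w2px(im,s['tool_pos']*[1,1,0]+[0,0,.06]))
```

```text
[ 0.53553544 -0.10583557  0.14614573] [[ 0.062  0.998  0.   ]
 [ 0.998 -0.062  0.   ]
 [ 0.     0.    -1.   ]]
[ 0.53993261 -0.02310811  0.34574124] (np.float64(277.2224084140803), np.float64(205.99905682993287))
```

View pics/w1.png

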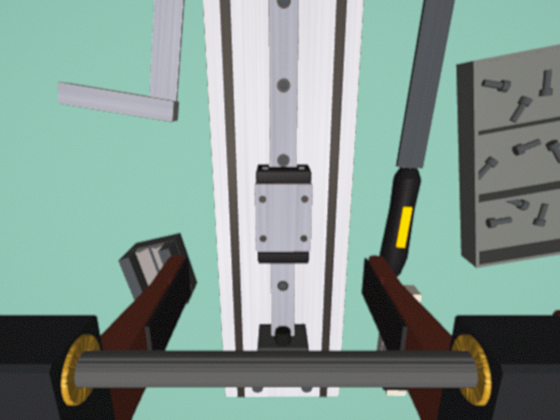

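The wrist image shows the carriage top at u 256–311 and v 165–262, with its middle near (283,215). The rail is upright in the image, so the yaw is right.

Run:
```python
from h import *
import pickle
im=pickle.load(open('w1.pkl','rb'))
P=[px2w(im,u,v,.06) for u,v in((283,165),(283,262),(256,219),(311,219))]
s=readout.sense(); T=R.from_quat(s['tcp_rot']).inv()
for p in P: print(p.round(4),(T.apply(p-s['tool_pos'])).round(4))
for u,v in((282,2),(282,393)): print(T.apply(px2w(im,u,v,.02)-s['tool_pos']).round(4))
```

```text
[ 0.5424 -0.0716  0.06  ] [0.0345 0.0047 0.0862]
[ 0.5374 -0.1575  0.06  ] [-0.0515  0.0051  0.0861]
[ 0.5168 -0.1162  0.06  ] [-0.0115 -0.0181  0.0861]
[ 0.5634 -0.1191  0.06  ] [-0.0116  0.0286  0.0862]
[0.1603 0.004  0.1262]
[-0.2351  0.0054  0.1261]
```

Call:
play_rows:
  hand: [1, 1, 1, 1, 1, 1, 1, 1, 1]
  travel:
    - [-0.004, 0.0025, 0.01]
    - [-0.004, 0.0025, 0.02]
    - [0, 0, 0.02]
    - [0, 0, 0.02]
    - [0, 0, 0.02]
    - [0, 0, 0.016]
    - [0, 0, 0.01]
    - [0, 0, 0]
    - [0, 0, 0]
  turn: [0, 0, 0, 0, 0, 0, 0, 0, 0]

```text
time: 1.48
tool_pos: [0.5401, -0.1136, 0.0295]
tcp_rot: [0.728, 0.686, -0.0, -0.0]
contact_force: [-0.2, 0.8, -0.0]
opening: 0.088
finger_force: 0.0
```

Call:
play_rows:
  hand: [0.8, 0.7, 0.6, 0.5, 0.4, 0.4, 0.4, 0.4]
  travel:
    - [0, 0, 0]
    - [0, 0, 0]
    - [0, 0, 0]
    - [0, 0, 0]
    - [0, 0, 0]
    - [0, 0, 0]
    - [0, 0, 0]
    - [0, 0, 0]
  turn: [0, 0, 0, 0, 0, 0, 0, 0]

```text
time: 2.15
tool_pos: [0.54, -0.1141, 0.0301]
tcp_rot: [0.728, 0.685, 0.0, 0.0]
contact_force: [-1.0, 0.4, 0.7]
opening: 0.0378
finger_force: 0.0
```

The opening is below 48 mm with no force, so something is off. I'll look before doing anything else.

Run:
```python
from h import *
w=snap('wrist','w2.png'); s=snap('scene','s2.png'); q=readout.sense(); print(q['tool_pos'],q['opening'],q['finger_force'],q['contact_force'])
a=cv2.resize(s['pixels'][140:300,200:360],(480,480),interpolation=cv2.INTER_CUBIC); b=w['pixels'][:,120:440]
cv2.imwrite('pics/c2.png',np.hstack([cv2.copyMakeBorder(b,0,60,0,0,cv2.BORDER_CONSTANT),a])[:,:,::-1])
```

```text
[ 0.5399332  -0.11408939  0.03003749] 0.03497409330351319 0.0 [0.65416477 0.06594362 0.47558827]
```

View pics/c2.png

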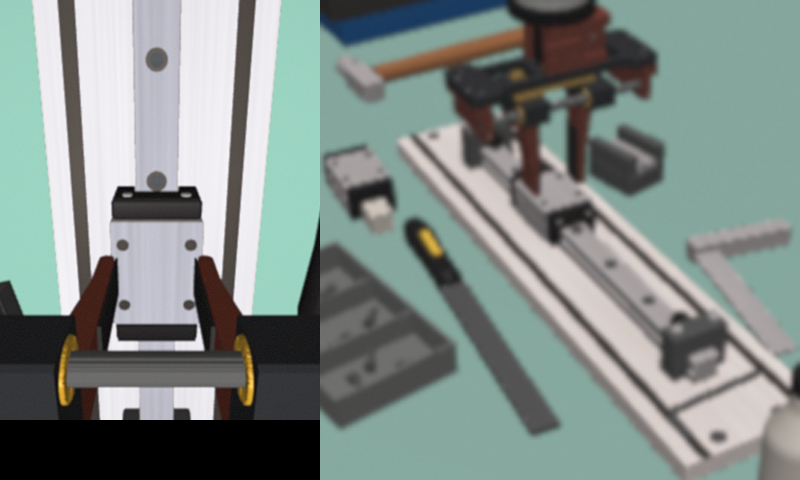

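The carriage is between the fingers. I'll close fully and check the reading.

Call:
play_rows:
  hand: [0.3, 0.2, 0.1, 0, 0]
  travel:
    - [0, 0, 0]
    - [0, 0, 0]
    - [0, 0, 0]
    - [0, 0, 0]
    - [0, 0, 0]
  turn: [0, 0, 0, 0, 0]

```text
time: 2.67
tool_pos: [0.5399, -0.1141, 0.03]
tcp_rot: [0.728, 0.685, -0.0, -0.0]
contact_force: [-0.5, -0.5, 0.4]
opening: 0.0052
finger_force: 0.0
```

Run:
```python
from h import *
w=snap('wrist','w3.png'); q=readout.sense(); print(q['tool_pos'],q['opening'],q['finger_force'],q['contact_force'],q['torque'])
```

```text
[ 0.53992544 -0.11406617  0.03000432] 0.0017559845911748028 0.0 [ 0.19563656 -0.67263466  0.69165039] [ 0.02205126 -0.01861421  0.02234948]
```

View pics/w3.png

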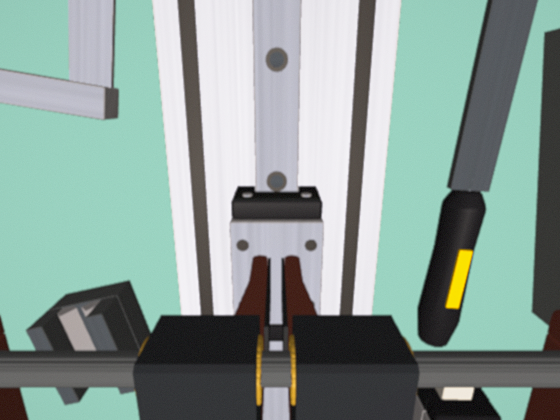

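Run:
```python
from h import *
im=vision.get_image('wrist'); s=readout.sense(); M=R.from_quat(s['tcp_rot']); p=s['tool_pos']
C=R.from_quat(im['orientation'])
print('cam in tool',M.inv().apply(im['position']-p),'axis in tool',M.inv().apply(C.apply([0,0,1])))
for z in(0,-.019,-.03,-.04,-.05,-.06,-.08):
  print(z,[tuple(np.round(w2px(im,p+M.apply([0,y,z])))) for y in(-.01,.01)], [tuple(np.round(w2px(im,p+M.apply([.01,y,z])))) for y in(-.044,.044)])
print(s['joints'],arm, [a for a in dir(arm) if a[0]!='_'])
```

```text
cam in tool [ 8.41630275e-02 -1.46567764e-05 -1.99790169e-01] axis in tool [-3.02783735e-01 -9.30476713e-04  9.53058836e-01]
0 [(np.float64(260.0), np.float64(247.0)), (np.float64(292.0), np.float64(247.0))] [(np.float64(203.0), np.float64(232.0)), (np.float64(349.0), np.float64(232.0))]
-0.019 [(np.float64(258.0), np.float64(261.0)), (np.float64(294.0), np.float64(261.0))] [(np.float64(196.0), np.float64(244.0)), (np.float64(356.0), np.float64(244.0))]
-0.03 [(np.float64(257.0), np.float64(270.0)), (np.float64(295.0), np.float64(270.0))] [(np.float64(191.0), np.float64(252.0)), (np.float64(361.0), np.float64(252.0))]
-0.04 [(np.float64(256.0), np.float64(279.0)), (np.float64(296.0), np.float64(279.0))] [(np.float64(187.0), np.float64(260.0)), (np.float64(365.0), np.float64(260.0))]
-0.05 [(np.float64(255.0), np.float64(288.0)), (np.float64(297.0), np.float64(289.0))] [(np.float64(182.0), np.float64(269.0)), (np.float64(370.0), np.float64(269.0))]
-0.06 [(np.float64(254.0), np.float64(300.0)), (np.float64(298.0), np.float64(300.0))] [(np.float64(176.0), np.float64(280.0)), (np.float64(376.0), np.float64(280.0))]
-0.08 [(np.float64(251.0), np.float64(327.0)), (np.float64(301.0), np.float64(327.0))] [(np.float64(162.0), np.float64(304.0)), (np.float64(390.0), np.float64(304.0))]
[ 0.10344616  0.47349525  0.02210475  1.92559272 -0.01493398  0.74271364
  0.0730731 ] <Robot object at 0x7f45895c01a0> ['MotionError', 'hold_point_z']
```

The fingers shut above the carriage. The real tips, seen at row 257 where the TCP should project to row 232–247, end about 40 mm short of the reported TCP. I'll open, go lower in small steps while watching the force, and look again.

Call:
play_rows:
  hand: [1, 1, 1, 1, 1, 1, 1, 1, 1, 1]
  travel:
    - [0, 0, 0]
    - [0, 0, 0]
    - [0, 0, 0]
    - [0, 0, 0]
    - [0, 0, 0]
    - [0, 0, 0]
    - [0, 0, 0]
    - [0, 0, 0]
    - [0, 0, 0]
    - [0, 0, 0]
  turn: [0, 0, 0, 0, 0, 0, 0, 0, 0, 0]

```text
time: 3.6
tool_pos: [0.54, -0.1141, 0.0301]
tcp_rot: [0.728, 0.685, 0.0, 0.0]
contact_force: [-0.0, 0.3, -0.2]
opening: 0.0642
finger_force: 0.0
```

Run:
```python
from h import *
w=snap('wrist','w4.png'); s=snap('scene','s4.png'); d=snap('side','d4.png'); q=readout.sense(); print(q['tool_pos'],q['opening'],q['contact_force'])
p=q['tool_pos'];M=R.from_quat(q['tcp_rot'])
out=[]
for im,(u0,v0) in((s,(225,110)),(d,(235,120))):
    a=im['pixels'][v0:v0+125,u0:u0+100].copy(); a=cv2.resize(a,(400,500),interpolation=cv2.INTER_CUBIC)
    for y in(-.044,.044):
        for z,c in((0,(255,0,0)),(-.04,(255,255,0))):
            u,v=w2px(im,p+M.apply([0,y,z])); cv2.circle(a,(int((u-u0)*4+1.5),int((v-v0)*4+1.5)),4,c,1)
    out.append(a)
cv2.imwrite('pics/c4.png',np.hstack(out)[:,:,::-1])
```

```text
[ 0.53992658 -0.11409503  0.03002612] 0.07603097563072392 [ 0.26035974  0.58385672 -0.98931845]
```

View pics/c4.png

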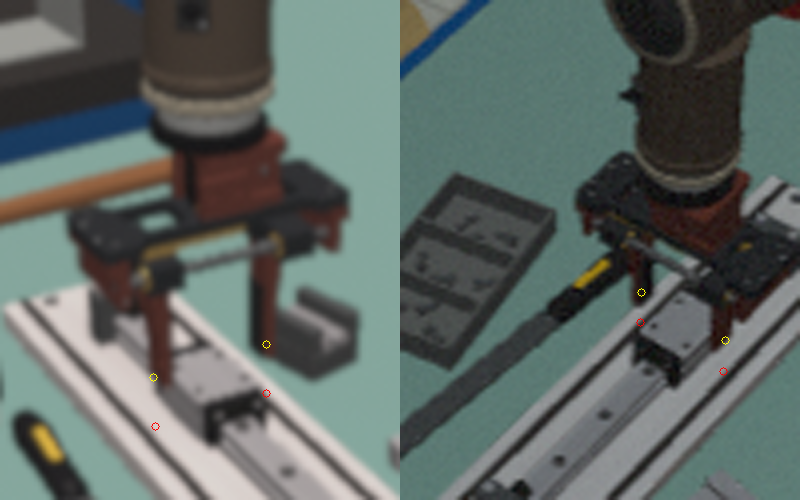

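Both views confirm it: the tips sit at the yellow marks, 40 mm above the reported TCP. I'll descend 36 mm.

Call:
play_rows:
  hand: [1, 1, 1, 1, 1, 1]
  travel:
    - [0, 0, 0]
    - [0, 0, 0.005]
    - [0, 0, 0.007]
    - [0, 0, 0.006]
    - [0, 0, 0]
    - [0, 0, 0]
  turn: [0, 0, 0, 0, 0, 0]

```text
time: 4.25
tool_pos: [0.5394, -0.114, 0.0113]
tcp_rot: [0.728, 0.685, -0.0, -0.001]
contact_force: [-0.2, 0.6, 0.4]
opening: 0.0884
finger_force: 0.0
```

Call:
play_rows:
  hand: [1, 1, 1, 1, 1]
  travel:
    - [0, 0, 0.006]
    - [0, 0, 0.006]
    - [0, 0, 0.006]
    - [0, 0, 0]
    - [0, 0, 0]
  turn: [0, 0, 0, 0, 0]

```text
time: 4.67
tool_pos: [0.5395, -0.114, -0.0065]
tcp_rot: [0.728, 0.685, -0.0, -0.0]
contact_force: [-0.7, -0.9, 0.5]
opening: 0.0876
finger_force: 0.0
```

Call:
play_rows:
  hand: [0.7, 0.6, 0.5, 0.5, 0.5, 0.5, 0.5, 0.5]
  travel:
    - [0, 0, 0]
    - [0, 0, 0]
    - [0, 0, 0]
    - [0, 0, 0]
    - [0, 0, 0]
    - [0, 0, 0]
    - [0, 0, 0]
    - [0, 0, 0]
  turn: [0, 0, 0, 0, 0, 0, 0, 0]

```text
time: 5.33
tool_pos: [0.5404, -0.1141, -0.0058]
tcp_rot: [0.728, 0.685, 0.0, 0.0]
contact_force: [2.5, -0.9, -0.6]
opening: 0.0481
finger_force: 30.0
```

Gripped, with an opening of 48.1 mm at 30 N. Now I run left slowly, sampling the drag.

Call:
play_rows:
  hand: [0.5, 0.5]
  travel:
    - [0.003, 0, 0]
    - [0.004, 0, 0]
  turn: [0, 0]

```text
time: 5.5
tool_pos: [0.5408, -0.1079, -0.0058]
tcp_rot: [0.729, 0.685, 0.0, 0.001]
contact_force: [2.6, -3.1, -0.8]
opening: 0.0474
finger_force: 30.0
```

Call:
play_rows:
  hand: [0.5, 0.5]
  travel:
    - [0.004, 0, 0]
    - [0.004, 0, 0]
  turn: [0, 0]

```text
time: 5.67
tool_pos: [0.5414, -0.0989, -0.0058]
tcp_rot: [0.728, 0.685, 0.0, 0.0]
contact_force: [3.7, -3.6, -0.9]
opening: 0.0479
finger_force: 30.0
```

Call:
play_rows:
  hand: [0.5, 0.5]
  travel:
    - [0.004, 0, 0]
    - [0.004, 0, 0]
  turn: [0, 0]

```text
time: 5.83
tool_pos: [0.5419, -0.0907, -0.0058]
tcp_rot: [0.728, 0.685, 0.0, 0.0]
contact_force: [3.8, -2.6, -1.8]
opening: 0.0477
finger_force: 30.0
```

Call:
play_rows:
  hand: [0.5, 0.5]
  travel:
    - [0.004, 0, 0]
    - [0.004, 0, 0]
  turn: [0, 0]

```text
time: 6.0
tool_pos: [0.5423, -0.0827, -0.0058]
tcp_rot: [0.728, 0.685, 0.0, 0.0]
contact_force: [4.5, -3.3, -1.7]
opening: 0.0478
finger_force: 30.0
```

Call:
play_rows:
  hand: [0.5, 0.5]
  travel:
    - [0.004, 0, 0]
    - [0.004, 0, 0]
  turn: [0, 0]

```text
time: 6.17
tool_pos: [0.5428, -0.0748, -0.0058]
tcp_rot: [0.728, 0.685, 0.0, 0.0]
contact_force: [4.2, -1.7, -1.6]
opening: 0.048
finger_force: 30.0
```

Call:
play_rows:
  hand: [0.5, 0.5]
  travel:
    - [0.004, 0, 0]
    - [0.004, 0, 0]
  turn: [0, 0]

```text
time: 6.33
tool_pos: [0.5433, -0.0668, -0.0058]
tcp_rot: [0.728, 0.685, 0.0, 0.0]
contact_force: [5.8, -2.5, -1.1]
opening: 0.048
finger_force: 30.0
```

Call:
play_rows:
  hand: [0.5, 0.5]
  travel:
    - [0.004, 0, 0]
    - [0.004, 0, 0]
  turn: [0, 0]

```text
time: 6.5
tool_pos: [0.5438, -0.0588, -0.0058]
tcp_rot: [0.728, 0.685, 0.0, 0.0]
contact_force: [4.6, -2.1, -1.2]
opening: 0.048
finger_force: 30.0
```

Call:
play_rows:
  hand: [0.5, 0.5]
  travel:
    - [0.004, 0, 0]
    - [0.004, 0, 0]
  turn: [0, 0]

```text
time: 6.67
tool_pos: [0.5443, -0.0509, -0.0058]
tcp_rot: [0.728, 0.685, 0.0, 0.0]
contact_force: [4.5, -2.1, -3.2]
opening: 0.0481
finger_force: 30.0
```

Call:
play_rows:
  hand: [0.5, 0.5]
  travel:
    - [0.004, 0, 0]
    - [0.004, 0, 0]
  turn: [0, 0]

```text
time: 6.83
tool_pos: [0.5448, -0.0429, -0.0058]
tcp_rot: [0.728, 0.685, 0.0, 0.0]
contact_force: [3.5, -2.2, -2.0]
opening: 0.0481
finger_force: 30.0
```

Call:
play_rows:
  hand: [0.5, 0.5]
  travel:
    - [0.004, 0, 0]
    - [0.004, 0, 0]
  turn: [0, 0]

```text
time: 7.0
tool_pos: [0.5452, -0.0349, -0.0058]
tcp_rot: [0.728, 0.685, 0.0, 0.0]
contact_force: [5.1, -2.1, -1.7]
opening: 0.0481
finger_force: 30.0
```

Call:
play_rows:
  hand: [0.5, 0.5]
  travel:
    - [0.004, 0, 0]
    - [0.004, 0, 0]
  turn: [0, 0]

```text
time: 7.17
tool_pos: [0.5458, -0.027, -0.0058]
tcp_rot: [0.728, 0.685, 0.0, 0.0]
contact_force: [5.9, -2.0, -2.8]
opening: 0.0479
finger_force: 30.0
```

Call:
play_rows:
  hand: [0.5, 0.5]
  travel:
    - [0.004, 0, 0]
    - [0.004, 0, 0]
  turn: [0, 0]

```text
time: 7.33
tool_pos: [0.5463, -0.019, -0.0058]
tcp_rot: [0.728, 0.685, 0.0, 0.0]
contact_force: [5.0, -2.5, -1.6]
opening: 0.0475
finger_force: 30.0
```

Call:
play_rows:
  hand: [0.5, 0.5]
  travel:
    - [0.004, 0, 0]
    - [0.004, 0, 0]
  turn: [0, 0]

```text
time: 7.5
tool_pos: [0.5467, -0.0112, -0.0058]
tcp_rot: [0.728, 0.685, 0.0, 0.0]
contact_force: [4.9, -7.2, -1.2]
opening: 0.0476
finger_force: 30.0
```

Call:
play_rows:
  hand: [0.5, 0.5]
  travel:
    - [0.004, 0, 0]
    - [0.004, 0, 0]
  turn: [0, 0]

```text
time: 7.67
tool_pos: [0.5469, -0.0072, -0.0058]
tcp_rot: [0.729, 0.684, -0.001, 0.002]
contact_force: [4.7, -17.5, -0.3]
opening: 0.0478
finger_force: 30.0
```

Call:
play_rows:
  hand: [0.5, 0.5]
  travel:
    - [0.004, 0, 0]
    - [0.004, 0, 0]
  turn: [0, 0]

```text
time: 7.83
tool_pos: [0.5473, -0.0012, -0.0058]
tcp_rot: [0.73, 0.684, -0.002, 0.002]
contact_force: [4.2, -17.4, 0.7]
opening: 0.048
finger_force: 30.0
```

Call:
play_rows:
  hand: [0.5, 0.5]
  travel:
    - [0.004, 0, 0]
    - [0.004, 0, 0]
  turn: [0, 0]

```text
time: 8.0
tool_pos: [0.5481, 0.0111, -0.0058]
tcp_rot: [0.729, 0.684, -0.0, 0.001]
contact_force: [3.9, -1.7, -0.9]
opening: 0.0482
finger_force: 30.0
```

Call:
play_rows:
  hand: [0.5, 0.5]
  travel:
    - [0.004, 0, 0]
    - [0.004, 0, 0]
  turn: [0, 0]

```text
time: 8.17
tool_pos: [0.5487, 0.0205, -0.0058]
tcp_rot: [0.729, 0.685, 0.0, 0.0]
contact_force: [4.3, -1.2, -1.5]
opening: 0.0478
finger_force: 30.0
```

Call:
play_rows:
  hand: [0.5, 0.5]
  travel:
    - [0.004, 0, 0]
    - [0.004, 0, 0]
  turn: [0, 0]

```text
time: 8.33
tool_pos: [0.5492, 0.0286, -0.0058]
tcp_rot: [0.729, 0.685, 0.0, 0.0]
contact_force: [4.4, -2.5, -1.1]
opening: 0.0479
finger_force: 30.0
```

Call:
play_rows:
  hand: [0.5, 0.5]
  travel:
    - [0.004, 0, 0]
    - [0.004, 0, 0]
  turn: [0, 0]

```text
time: 8.5
tool_pos: [0.5496, 0.0366, -0.0058]
tcp_rot: [0.729, 0.685, 0.0, 0.0]
contact_force: [4.0, -2.8, -1.8]
opening: 0.0478
finger_force: 30.0
```

Tight spot felt at TCP y of about -0.012 to +0.009. Now onto the left buffer with finer steps.

Call:
play_rows:
  hand: [0.5, 0.5, 0.5, 0.5]
  travel:
    - [0.003, 0, 0]
    - [0.002, 0, 0]
    - [0.002, 0, 0]
    - [0.002, 0, 0]
  turn: [0, 0, 0, 0]

```text
time: 8.83
tool_pos: [0.5502, 0.0455, -0.0058]
tcp_rot: [0.729, 0.685, 0.0, 0.0]
contact_force: [4.6, -2.7, -1.7]
opening: 0.0479
finger_force: 30.0
```

Call:
play_rows:
  hand: [0.5, 0.5]
  travel:
    - [0.002, 0, 0]
    - [0.002, 0, 0]
  turn: [0, 0]

```text
time: 9.0
tool_pos: [0.5504, 0.0494, -0.0058]
tcp_rot: [0.729, 0.685, 0.0, 0.0]
contact_force: [5.0, -2.3, -1.8]
opening: 0.0478
finger_force: 30.0
```

Call:
play_rows:
  hand: [0.5, 0.5]
  travel:
    - [0.002, 0, 0]
    - [0, 0, 0]
  turn: [0, 0]

```text
time: 9.17
tool_pos: [0.5506, 0.052, -0.0058]
tcp_rot: [0.728, 0.685, 0.0, 0.0]
contact_force: [4.2, -0.9, -0.7]
opening: 0.0478
finger_force: 30.0
```

Call:
play_rows:
  hand: [0.5, 0.5]
  travel:
    - [0.002, 0, 0]
    - [0, 0, 0]
  turn: [0, 0]

```text
time: 9.33
tool_pos: [0.5507, 0.0536, -0.0058]
tcp_rot: [0.729, 0.685, 0.0, 0.0]
contact_force: [5.1, -1.4, -1.4]
opening: 0.0476
finger_force: 30.0
```

Call:
play_rows:
  hand: [0.5, 0.5]
  travel:
    - [0.002, 0, 0]
    - [0, 0, 0]
  turn: [0, 0]

```text
time: 9.5
tool_pos: [0.5507, 0.0547, -0.0058]
tcp_rot: [0.729, 0.685, -0.0, 0.001]
contact_force: [4.9, -4.4, -0.6]
opening: 0.0473
finger_force: 30.0
```

Call:
play_rows:
  hand: [0.5, 0.5]
  travel:
    - [0.002, 0, 0]
    - [0, 0, 0]
  turn: [0, 0]

```text
time: 9.67
tool_pos: [0.5508, 0.0557, -0.0058]
tcp_rot: [0.729, 0.685, -0.001, 0.001]
contact_force: [4.6, -6.1, -0.1]
opening: 0.048
finger_force: 30.0
```

Call:
play_rows:
  hand: [0.5, 0.5]
  travel:
    - [0.002, 0, 0]
    - [0, 0, 0]
  turn: [0, 0]

```text
time: 9.83
tool_pos: [0.5508, 0.0567, -0.0059]
tcp_rot: [0.729, 0.684, -0.001, 0.001]
contact_force: [5.1, -9.9, 1.0]
opening: 0.0477
finger_force: 30.0
```

Left buffer pressed at about 8 N, with contact from y≈0.0535. Now right, sampling finely over the spot.

Call:
play_rows:
  hand: [0.5, 0.5, 0.5, 0.5, 0.5, 0.5, 0.5, 0.5, 0.5, 0.5]
  travel:
    - [0, 0, 0]
    - [-0.003, 0, 0]
    - [-0.004, 0, 0]
    - [-0.005, 0, 0]
    - [-0.005, 0, 0]
    - [-0.005, 0, 0]
    - [-0.005, 0, 0]
    - [-0.005, 0, 0]
    - [-0.005, 0, 0]
    - [-0.004, 0, 0]
  turn: [0, 0, 0, 0, 0, 0, 0, 0, 0, 0]

```text
time: 10.67
tool_pos: [0.5486, 0.0197, -0.0058]
tcp_rot: [0.728, 0.685, 0.001, -0.0]
contact_force: [6.3, 1.1, -2.0]
opening: 0.0478
finger_force: 30.0
```

Call:
play_rows:
  hand: [0.5, 0.5]
  travel:
    - [-0.002, 0, 0]
    - [-0.002, 0, 0]
  turn: [0, 0]

```text
time: 10.83
tool_pos: [0.5483, 0.0158, -0.0058]
tcp_rot: [0.728, 0.685, 0.001, -0.0]
contact_force: [5.3, 2.4, -1.6]
opening: 0.0475
finger_force: 30.0
```

Call:
play_rows:
  hand: [0.5]
  travel:
    - [-0.002, 0, 0]
  turn: [0]

```text
time: 10.92
tool_pos: [0.5483, 0.014, -0.0058]
tcp_rot: [0.728, 0.685, 0.001, -0.0]
contact_force: [5.2, 2.0, -2.6]
opening: 0.0478
finger_force: 30.0
```

Call:
play_rows:
  hand: [0.5]
  travel:
    - [-0.002, 0, 0]
  turn: [0]

```text
time: 11.0
tool_pos: [0.5482, 0.0121, -0.0058]
tcp_rot: [0.728, 0.685, 0.001, -0.0]
contact_force: [5.3, 3.7, -2.7]
opening: 0.0479
finger_force: 30.0
```

Call:
play_rows:
  hand: [0.5]
  travel:
    - [-0.002, 0, 0]
  turn: [0]

```text
time: 11.08
tool_pos: [0.5481, 0.0109, -0.0058]
tcp_rot: [0.728, 0.686, 0.001, -0.0]
contact_force: [4.8, 7.7, -2.7]
opening: 0.0478
finger_force: 30.0
```

Call:
play_rows:
  hand: [0.5]
  travel:
    - [-0.002, 0, 0]
  turn: [0]

```text
time: 11.17
tool_pos: [0.548, 0.0101, -0.0058]
tcp_rot: [0.728, 0.686, 0.002, -0.001]
contact_force: [6.1, 10.1, -2.7]
opening: 0.0474
finger_force: 30.0
```

Call:
play_rows:
  hand: [0.5]
  travel:
    - [-0.002, 0, 0]
  turn: [0]

```text
time: 11.25
tool_pos: [0.548, 0.0092, -0.0058]
tcp_rot: [0.727, 0.686, 0.002, -0.001]
contact_force: [5.7, 10.9, -3.3]
opening: 0.0476
finger_force: 30.0
```

Call:
play_rows:
  hand: [0.5]
  travel:
    - [-0.002, 0, 0]
  turn: [0]

```text
time: 11.33
tool_pos: [0.548, 0.0082, -0.0058]
tcp_rot: [0.727, 0.686, 0.002, -0.001]
contact_force: [5.6, 14.5, -2.8]
opening: 0.0478
finger_force: 30.0
```

Call:
play_rows:
  hand: [0.5]
  travel:
    - [-0.002, 0, 0]
  turn: [0]

```text
time: 11.42
tool_pos: [0.5479, 0.0071, -0.0058]
tcp_rot: [0.727, 0.687, 0.003, -0.002]
contact_force: [6.1, 15.2, -2.7]
opening: 0.0483
finger_force: 30.0
```

Call:
play_rows:
  hand: [0.5]
  travel:
    - [-0.002, 0, 0]
  turn: [0]

```text
time: 11.5
tool_pos: [0.5478, 0.0058, -0.0058]
tcp_rot: [0.727, 0.687, 0.003, -0.002]
contact_force: [5.3, 17.7, -2.9]
opening: 0.0481
finger_force: 30.0
```

Call:
play_rows:
  hand: [0.5]
  travel:
    - [-0.002, 0, 0]
  turn: [0]

```text
time: 11.58
tool_pos: [0.5477, 0.0041, -0.0058]
tcp_rot: [0.727, 0.687, 0.003, -0.002]
contact_force: [4.9, 17.7, -3.2]
opening: 0.0478
finger_force: 30.0
```

Call:
play_rows:
  hand: [0.5]
  travel:
    - [-0.002, 0, 0]
  turn: [0]

```text
time: 11.67
tool_pos: [0.5476, 0.0021, -0.0058]
tcp_rot: [0.727, 0.687, 0.003, -0.002]
contact_force: [3.4, 14.4, -3.3]
opening: 0.048
finger_force: 30.0
```

Call:
play_rows:
  hand: [0.5]
  travel:
    - [-0.002, 0, 0]
  turn: [0]

```text
time: 11.75
tool_pos: [0.5474, 0.0, -0.0058]
tcp_rot: [0.727, 0.687, 0.003, -0.002]
contact_force: [5.0, 15.3, -1.9]
opening: 0.0479
finger_force: 30.0
```

Call:
play_rows:
  hand: [0.5]
  travel:
    - [-0.002, 0, 0]
  turn: [0]

```text
time: 11.83
tool_pos: [0.5473, -0.0022, -0.0058]
tcp_rot: [0.727, 0.687, 0.003, -0.002]
contact_force: [5.2, 13.7, -1.5]
opening: 0.0478
finger_force: 30.0
```

Call:
play_rows:
  hand: [0.5]
  travel:
    - [-0.002, 0, 0]
  turn: [0]

```text
time: 11.92
tool_pos: [0.5471, -0.0063, -0.0058]
tcp_rot: [0.727, 0.687, 0.002, -0.001]
contact_force: [4.2, 3.2, -1.5]
opening: 0.048
finger_force: 30.0
```

Call:
play_rows:
  hand: [0.5]
  travel:
    - [-0.002, 0, 0]
  turn: [0]

```text
time: 12.0
tool_pos: [0.5468, -0.0102, -0.0058]
tcp_rot: [0.727, 0.686, 0.001, -0.0]
contact_force: [4.6, 2.1, -1.0]
opening: 0.0481
finger_force: 30.0
```

Call:
play_rows:
  hand: [0.5]
  travel:
    - [-0.002, 0, 0]
  turn: [0]

```text
time: 12.08
tool_pos: [0.5467, -0.013, -0.0058]
tcp_rot: [0.728, 0.686, 0.001, -0.0]
contact_force: [4.1, 1.9, -1.8]
opening: 0.0482
finger_force: 30.0
```

Call:
play_rows:
  hand: [0.5, 0.5, 0.5, 0.5, 0.5, 0.5, 0.5, 0.5, 0.5, 0.5]
  travel:
    - [-0.004, 0, 0]
    - [-0.005, 0, 0]
    - [-0.005, 0, 0]
    - [-0.005, 0, 0]
    - [-0.005, 0, 0]
    - [-0.005, 0, 0]
    - [-0.005, 0, 0]
    - [-0.005, 0, 0]
    - [-0.005, 0, 0]
    - [-0.005, 0, 0]
  turn: [0, 0, 0, 0, 0, 0, 0, 0, 0, 0]

```text
time: 12.92
tool_pos: [0.5436, -0.0631, -0.0058]
tcp_rot: [0.728, 0.686, 0.001, -0.0]
contact_force: [4.7, 2.1, -1.6]
opening: 0.0478
finger_force: 30.0
```

Call:
play_rows:
  hand: [0.5, 0.5, 0.5, 0.5, 0.5, 0.5, 0.5, 0.5, 0.5, 0.5]
  travel:
    - [-0.005, 0, 0]
    - [-0.005, 0, 0]
    - [-0.005, 0, 0]
    - [-0.005, 0, 0]
    - [-0.005, 0, 0]
    - [-0.005, 0, 0]
    - [-0.005, 0, 0]
    - [-0.005, 0, 0]
    - [-0.005, 0, 0]
    - [-0.005, 0, 0]
  turn: [0, 0, 0, 0, 0, 0, 0, 0, 0, 0]

```text
time: 13.75
tool_pos: [0.5405, -0.1132, -0.0058]
tcp_rot: [0.728, 0.686, 0.001, -0.0]
contact_force: [5.3, 1.4, -0.5]
opening: 0.0478
finger_force: 30.0
```

Call:
play_rows:
  hand: [0.5, 0.5, 0.5, 0.5, 0.5, 0.5, 0.5, 0.5, 0.5, 0.5]
  travel:
    - [-0.005, 0, 0]
    - [-0.005, 0, 0]
    - [-0.005, 0, 0]
    - [-0.005, 0, 0]
    - [-0.005, 0, 0]
    - [-0.005, 0, 0]
    - [-0.005, 0, 0]
    - [-0.005, 0, 0]
    - [-0.005, 0, 0]
    - [-0.005, 0, 0]
  turn: [0, 0, 0, 0, 0, 0, 0, 0, 0, 0]

```text
time: 14.58
tool_pos: [0.5374, -0.1632, -0.0058]
tcp_rot: [0.728, 0.686, 0.001, -0.0]
contact_force: [4.6, 1.1, -2.0]
opening: 0.0478
finger_force: 30.0
```

Call:
play_rows:
  hand: [0.5, 0.5, 0.5, 0.5, 0.5, 0.5]
  travel:
    - [-0.004, 0, 0]
    - [-0.003, 0, 0]
    - [-0.002, 0, 0]
    - [-0.002, 0, 0]
    - [-0.002, 0, 0]
    - [-0.002, 0, 0]
  turn: [0, 0, 0, 0, 0, 0]

```text
time: 15.08
tool_pos: [0.5365, -0.1781, -0.0058]
tcp_rot: [0.728, 0.686, 0.001, -0.0]
contact_force: [4.2, 2.2, -0.7]
opening: 0.0478
finger_force: 30.0
```

Call:
play_rows:
  hand: [0.5, 0.5, 0.5]
  travel:
    - [-0.002, 0, 0]
    - [-0.002, 0, 0]
    - [0, 0, 0]
  turn: [0, 0, 0]

```text
time: 15.33
tool_pos: [0.5362, -0.1827, -0.0058]
tcp_rot: [0.728, 0.685, 0.0, 0.0]
contact_force: [4.8, 0.3, -0.9]
opening: 0.0477
finger_force: 30.0
```

Call:
play_rows:
  hand: [0.5, 0.5]
  travel:
    - [-0.002, 0, 0]
    - [0, 0, 0]
  turn: [0, 0]

```text
time: 15.5
tool_pos: [0.5362, -0.1847, -0.0058]
tcp_rot: [0.728, 0.685, 0.0, 0.0]
contact_force: [5.0, 0.7, -0.6]
opening: 0.0477
finger_force: 30.0
```

Call:
play_rows:
  hand: [0.5, 0.5]
  travel:
    - [-0.002, 0, 0]
    - [0, 0, 0]
  turn: [0, 0]

```text
time: 15.67
tool_pos: [0.536, -0.1867, -0.0058]
tcp_rot: [0.728, 0.685, 0.0, 0.0]
contact_force: [5.1, -0.4, -1.4]
opening: 0.048
finger_force: 30.0
```

Call:
play_rows:
  hand: [0.5, 0.5]
  travel:
    - [-0.002, 0, 0]
    - [0, 0, 0]
  turn: [0, 0]

```text
time: 15.83
tool_pos: [0.5359, -0.1881, -0.0058]
tcp_rot: [0.728, 0.685, 0.001, -0.0]
contact_force: [5.1, 2.6, 0.4]
opening: 0.048
finger_force: 30.0
```

Call:
play_rows:
  hand: [0.5, 0.5]
  travel:
    - [-0.002, 0, 0]
    - [0, 0, 0]
  turn: [0, 0]

```text
time: 16.0
tool_pos: [0.5358, -0.1892, -0.0058]
tcp_rot: [0.728, 0.686, 0.001, -0.0]
contact_force: [4.6, 4.3, -0.1]
opening: 0.0483
finger_force: 30.0
```

Call:
play_rows:
  hand: [0.5, 0.5]
  travel:
    - [-0.002, 0, 0]
    - [0, 0, 0]
  turn: [0, 0]

```text
time: 16.17
tool_pos: [0.5358, -0.1902, -0.0058]
tcp_rot: [0.728, 0.686, 0.001, -0.001]
contact_force: [4.5, 7.5, 1.4]
opening: 0.0477
finger_force: 30.0
```

Call:
play_rows:
  hand: [0.5, 0.5, 0.5]
  travel:
    - [-0.002, 0, 0]
    - [0, 0, 0]
    - [0, 0, 0]
  turn: [0, 0, 0]

```text
time: 16.42
tool_pos: [0.5357, -0.1913, -0.0058]
tcp_rot: [0.728, 0.686, 0.001, -0.001]
contact_force: [4.2, 9.0, 2.5]
opening: 0.0477
finger_force: 30.0
```

Right buffer pressed at about 8 N, contact from -0.187, so the span of 0.241 m fits the known 0.240. Now back left.

Call:
play_rows:
  hand: [0.5, 0.5, 0.5, 0.5, 0.5, 0.5, 0.5, 0.5, 0.5, 0.5]
  travel:
    - [0.003, 0, 0]
    - [0.005, 0, 0]
    - [0.006, 0, 0]
    - [0.006, 0, 0]
    - [0.006, 0, 0]
    - [0.006, 0, 0]
    - [0.006, 0, 0]
    - [0.006, 0, 0]
    - [0.006, 0, 0]
    - [0.006, 0, 0]
  turn: [0, 0, 0, 0, 0, 0, 0, 0, 0, 0]

```text
time: 17.25
tool_pos: [0.5388, -0.1399, -0.0058]
tcp_rot: [0.729, 0.685, -0.0, 0.001]
contact_force: [5.4, -2.3, -2.2]
opening: 0.0479
finger_force: 30.0
```

Call:
play_rows:
  hand: [0.5, 0.5, 0.5, 0.5, 0.5, 0.5, 0.5, 0.5, 0.5, 0.5]
  travel:
    - [0.006, 0, 0]
    - [0.006, 0, 0]
    - [0.006, 0, 0]
    - [0.006, 0, 0]
    - [0.006, 0, 0]
    - [0.006, 0, 0]
    - [0.006, 0, 0]
    - [0.006, 0, 0]
    - [0.006, 0, 0]
    - [0.006, 0, 0]
  turn: [0, 0, 0, 0, 0, 0, 0, 0, 0, 0]

```text
time: 18.08
tool_pos: [0.5425, -0.0801, -0.0058]
tcp_rot: [0.729, 0.685, -0.0, 0.001]
contact_force: [6.5, -3.8, -0.6]
opening: 0.0476
finger_force: 30.0
```

Call:
play_rows:
  hand: [0.5, 0.5, 0.5, 0.5, 0.5, 0.5, 0.5, 0.5, 0.5, 0.5]
  travel:
    - [0.006, 0, 0]
    - [0.006, 0, 0]
    - [0.006, 0, 0]
    - [0.006, 0, 0]
    - [0.006, 0, 0]
    - [0.005, 0, 0]
    - [0.005, 0, 0]
    - [0.004, 0, 0]
    - [0.003, 0, 0]
    - [0.002, 0, 0]
  turn: [0, 0, 0, 0, 0, 0, 0, 0, 0, 0]

```text
time: 18.92
tool_pos: [0.5455, -0.0311, -0.0058]
tcp_rot: [0.728, 0.685, -0.0, 0.001]
contact_force: [5.2, -2.4, -1.6]
opening: 0.0478
finger_force: 30.0
```

Call:
play_rows:
  hand: [0.5, 0.5, 0.5, 0.5, 0.5, 0.5]
  travel:
    - [0.003, 0, 0]
    - [0.003, 0, 0]
    - [0.003, 0, 0]
    - [0.002, 0, 0]
    - [0.002, 0, 0]
    - [0.002, 0, 0]
  turn: [0, 0, 0, 0, 0, 0]

```text
time: 19.42
tool_pos: [0.5464, -0.0166, -0.0058]
tcp_rot: [0.729, 0.685, -0.0, 0.001]
contact_force: [4.7, -2.7, -1.0]
opening: 0.0475
finger_force: 30.0
```

Call:
play_rows:
  hand: [0.5]
  travel:
    - [0.002, 0, 0]
  turn: [0]

```text
time: 19.5
tool_pos: [0.5465, -0.0146, -0.0058]
tcp_rot: [0.729, 0.685, -0.0, 0.001]
contact_force: [5.5, -1.9, -0.7]
opening: 0.0476
finger_force: 30.0
```

Call:
play_rows:
  hand: [0.5]
  travel:
    - [0.002, 0, 0]
  turn: [0]

```text
time: 19.58
tool_pos: [0.5467, -0.0126, -0.0058]
tcp_rot: [0.729, 0.685, -0.0, 0.001]
contact_force: [4.9, -2.8, -1.0]
opening: 0.0479
finger_force: 30.0
```

Call:
play_rows:
  hand: [0.5]
  travel:
    - [0.002, 0, 0]
  turn: [0]

```text
time: 19.67
tool_pos: [0.5468, -0.0112, -0.0058]
tcp_rot: [0.729, 0.685, -0.0, 0.001]
contact_force: [3.8, -6.5, -0.7]
opening: 0.0475
finger_force: 30.0
```

Call:
play_rows:
  hand: [0.5]
  travel:
    - [0.002, 0, 0]
  turn: [0]

```text
time: 19.75
tool_pos: [0.5468, -0.0103, -0.0058]
tcp_rot: [0.729, 0.685, -0.001, 0.001]
contact_force: [4.8, -10.4, 0.7]
opening: 0.048
finger_force: 30.0
```

Call:
play_rows:
  hand: [0.5]
  travel:
    - [0.002, 0, 0]
  turn: [0]

```text
time: 19.83
tool_pos: [0.5468, -0.0095, -0.0058]
tcp_rot: [0.729, 0.684, -0.001, 0.002]
contact_force: [4.0, -11.8, 0.2]
opening: 0.0479
finger_force: 30.0
```

Call:
play_rows:
  hand: [0.5]
  travel:
    - [0.002, 0, 0]
  turn: [0]

```text
time: 19.92
tool_pos: [0.5469, -0.0085, -0.0058]
tcp_rot: [0.73, 0.684, -0.002, 0.002]
contact_force: [4.9, -15.6, 0.5]
opening: 0.0474
finger_force: 30.0
```

Call:
play_rows:
  hand: [0.5]
  travel:
    - [0.002, 0, 0]
  turn: [0]

```text
time: 20.0
tool_pos: [0.5469, -0.0074, -0.0058]
tcp_rot: [0.73, 0.684, -0.002, 0.002]
contact_force: [4.1, -15.2, 1.0]
opening: 0.0479
finger_force: 30.0
```

Call:
play_rows:
  hand: [0.5]
  travel:
    - [0.002, 0, 0]
  turn: [0]

```text
time: 20.08
tool_pos: [0.547, -0.0062, -0.0058]
tcp_rot: [0.73, 0.684, -0.002, 0.002]
contact_force: [4.0, -17.6, 0.9]
opening: 0.0479
finger_force: 30.0
```

Call:
play_rows:
  hand: [0.5]
  travel:
    - [0.002, 0, 0]
  turn: [0]

```text
time: 20.17
tool_pos: [0.5471, -0.0046, -0.0058]
tcp_rot: [0.73, 0.683, -0.002, 0.002]
contact_force: [4.1, -17.0, 1.3]
opening: 0.0478
finger_force: 30.0
```

Call:
play_rows:
  hand: [0.5]
  travel:
    - [0.002, 0, 0]
  turn: [0]

```text
time: 20.25
tool_pos: [0.5472, -0.0027, -0.0057]
tcp_rot: [0.73, 0.683, -0.002, 0.003]
contact_force: [3.7, -18.1, 1.1]
opening: 0.0477
finger_force: 30.0
```

Call:
play_rows:
  hand: [0.5]
  travel:
    - [0.002, 0, 0]
  turn: [0]

```text
time: 20.33
tool_pos: [0.5474, -0.0006, -0.0058]
tcp_rot: [0.73, 0.683, -0.002, 0.002]
contact_force: [3.1, -17.8, 1.2]
opening: 0.0474
finger_force: 30.0
```

Call:
play_rows:
  hand: [0.5]
  travel:
    - [0.002, 0, 0]
  turn: [0]

```text
time: 20.42
tool_pos: [0.5475, 0.0015, -0.0058]
tcp_rot: [0.73, 0.683, -0.002, 0.002]
contact_force: [4.3, -15.1, 1.5]
opening: 0.048
finger_force: 30.0
```

Call:
play_rows:
  hand: [0.5]
  travel:
    - [0.002, 0, 0]
  turn: [0]

```text
time: 20.5
tool_pos: [0.5477, 0.0047, -0.0058]
tcp_rot: [0.73, 0.684, -0.002, 0.002]
contact_force: [3.2, -4.9, 2.0]
opening: 0.0476
finger_force: 30.0
```

Call:
play_rows:
  hand: [0.5]
  travel:
    - [0.002, 0, 0]
  turn: [0]

```text
time: 20.58
tool_pos: [0.548, 0.009, -0.0058]
tcp_rot: [0.729, 0.684, -0.001, 0.001]
contact_force: [4.5, -3.1, -1.4]
opening: 0.0473
finger_force: 30.0
```

Call:
play_rows:
  hand: [0.5]
  travel:
    - [0.002, 0, 0]
  turn: [0]

```text
time: 20.67
tool_pos: [0.5481, 0.0122, -0.0058]
tcp_rot: [0.729, 0.684, -0.001, 0.001]
contact_force: [5.7, -3.1, 0.2]
opening: 0.0479
finger_force: 30.0
```

Call:
play_rows:
  hand: [0.5]
  travel:
    - [0.002, 0, 0]
  turn: [0]

```text
time: 20.75
tool_pos: [0.5483, 0.0147, -0.0058]
tcp_rot: [0.729, 0.684, -0.0, 0.001]
contact_force: [5.4, -2.5, -0.8]
opening: 0.048
finger_force: 30.0
```

Both passes are symmetric about TCP y = 0.000, with rises at -0.0107 and +0.0106 and drops at +0.004 and -0.005. I'll return there and relieve the load before letting go.

Call:
play_rows:
  hand: [0.5, 0.5, 0.5, 0.5, 0.5, 0.5, 0.5, 0.5, 0.5]
  travel:
    - [0, 0, 0]
    - [-0.002, 0, 0]
    - [-0.002, 0, 0]
    - [-0.002, 0, 0]
    - [-0.002, 0, 0]
    - [-0.002, 0, 0]
    - [-0.002, 0, 0]
    - [-0.002, 0, 0]
    - [-0.002, 0, 0]
  turn: [0, 0, 0, 0, 0, 0, 0, 0, 0]

```text
time: 21.5
tool_pos: [0.5478, 0.006, -0.0058]
tcp_rot: [0.727, 0.686, 0.002, -0.001]
contact_force: [6.5, 17.9, -2.5]
opening: 0.0478
finger_force: 30.0
```

Call:
play_rows:
  hand: [0.5, 0.5]
  travel:
    - [-0.002, 0, 0]
    - [-0.002, 0, 0]
  turn: [0, 0]

```text
time: 21.67
tool_pos: [0.5476, 0.0025, -0.0057]
tcp_rot: [0.727, 0.687, 0.002, -0.001]
contact_force: [6.6, 15.2, -1.9]
opening: 0.0475
finger_force: 30.0
```

Call:
play_rows:
  hand: [0.5, 0.5, 0.5, 0.5, 0.5, 0.5]
  travel:
    - [-0.002, 0, 0]
    - [0.002, 0, 0]
    - [0.002, 0, 0]
    - [0.002, 0, 0]
    - [0, 0, 0]
    - [0, 0, 0]
  turn: [0, 0, 0, 0, 0, 0]

```text
time: 22.17
tool_pos: [0.5474, -0.0007, -0.0057]
tcp_rot: [0.729, 0.685, -0.0, 0.001]
contact_force: [4.8, -1.7, -0.5]
opening: 0.0479
finger_force: 30.0
```

Call:
play_rows:
  hand: [0.6, 0.7, 0.8, 0.9, 1, 1, 1, 1, 1, 1]
  travel:
    - [0, 0, 0]
    - [0, 0, 0]
    - [0, 0, 0]
    - [0, 0, 0]
    - [0, 0, 0]
    - [0, 0, 0]
    - [0, 0, 0]
    - [0, 0, 0]
    - [0, 0, 0]
    - [0, 0, 0]
  turn: [0, 0, 0, 0, 0, 0, 0, 0, 0, 0]

```text
time: 23.0
tool_pos: [0.5469, 0.0007, -0.006]
tcp_rot: [0.728, 0.685, -0.0, -0.0]
contact_force: [0.2, 0.5, -0.3]
opening: 0.0877
finger_force: 0.0
```

Call:
play_rows:
  hand: [1, 1, 1, 1, 1, 1, 1, 1, 1]
  travel:
    - [0, 0, -0.005]
    - [0, 0, -0.012]
    - [0, 0, -0.02]
    - [0, 0, -0.02]
    - [0, 0, -0.02]
    - [0, 0, -0.02]
    - [0, 0, -0.02]
    - [0, 0, 0]
    - [0, 0, 0]
  turn: [0, 0, 0, 0, 0, 0, 0, 0, 0]

```text
time: 23.75
tool_pos: [0.548, 0.0007, 0.113]
tcp_rot: [0.728, 0.685, 0.001, 0.001]
contact_force: [-0.5, -0.6, -0.4]
opening: 0.0876
finger_force: 0.0
```

Run:
```python
from h import *
im=snap('wrist','w9.png'); s=readout.sense(); print(s['tool_pos'],s['contact_force'])
import pickle; pickle.dump(im,open('w9.pkl','wb'))
```

```text
[0.54710132 0.00071859 0.11175073] [-0.19141553 -0.13745526 -0.43657745]
```

View pics/w9.png

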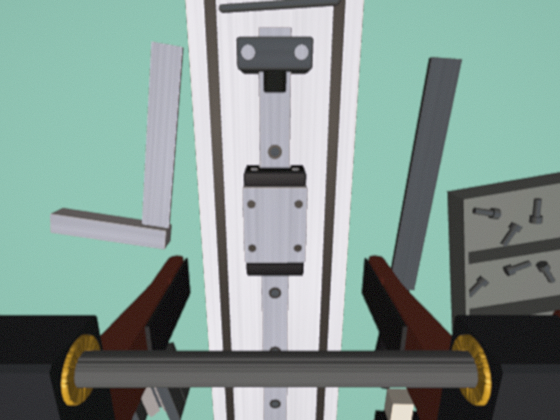

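The carriage stands free at about (275,220), with the fingers clear above it and the bystanders undisturbed.

Run:
```python
from h import *
print(job.job_done())
```

```text
the job is handed in; nothing more can be done
None
```

I ran the carriage gently onto the left buffer and then the right, about 8 N each. I left it released at slide ≈ +0.066 m, within about 1 mm of the middle of the tight spot I felt (≈ +0.067 m), and handed the job in; no verdict came back.

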